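# Gauge two re-cut grinder discs and reject the shallow one

## Robot

A 6-joint arm with a two-finger parallel gripper is mounted at the origin on the work surface. World frame = base frame: x ahead of the robot, y to its left, z up, the work surface at z = 0. Lengths are in m, angles in rad, forces in N, time in s.
With the tool pointing down it reaches from about 0.425 to 0.95 m from the base axis. Payload 3.5 kg.
Tool frame: the origin (TCP) lies at the very end of the fingers, on their centre line; the grasp point (between the pads) lies 19 mm behind it (r.grasp_offset is the distance from the TCP to the grasp point, in m); z points along the fingers, y is the direction in which the jaws open and shut (so a half turn about z gives the same grasp; the last joint's range is limited). The gripper opens to 85 mm and grips with 20 to 120 N. Pads are 22 mm wide; open, the fingers measure 114 mm over their backs; the gripper's body (76 mm by 85 mm) begins 54 mm behind the grasp point. The pads swing forward as they close: fully open they stand 13 mm farther back than shut.
Start: joints at [1.198, 0.286, 1.577, -0, 1.279, -0.15], TCP at [0.149, 0.658, 0.231] pointing down, gripper open.
Joint ranges: [-2.77, 2.77], [-0.9, 2.22], [0.21, 2.48], [-1.53, 4.67], [0.24, 2.81], [-2.84, 2.84]. Speed limits (rad/s): [2.79, 2.79, 3.14, 3.14, 3.14, 3.14].

## Interface

Orientations are given as [roll, pitch, yaw] about the fixed x, y, z axes, in that order (R = Rz(yaw) Ry(pitch) Rx(roll)).
In Python, from cell import r gives the robot as it stands.
- The arm moves only by the tool apply_moves, never from a script. Its argument "increments" is a list of rows, each an object of numbers: "jaw": the closure, from -1 (fully open) to 1 (shut); "tx", "ty", "tz": the shift along the tool's x, y, z scaled (see below); "spin": the turn about the tool's z scaled (see below). In form: [{"jaw": .., "tx": .., "ty": .., "tz": .., "spin": ..}, ...]. A call has 1 to 20 rows; each row shifts and turns the commanded pose from where the row before left it, along the tool's axes as they then stand; what a row does not reach is not made up. The controller multiplies each number of a shift by 0.02 m and each number of a turn by pi rad. A row lasts 1/10 s, in which the tool goes at most 50 mm and 8.59 degrees, less where a joint would pass 70% of its speed; a pose out of reach is approached as far as the arm can. A call with a number of a shift or a turn outside -1 to 1 is refused whole. A call with a gripper value outside its range is refused whole. The fingers move at their own pace and stop on an object; "newtons" is the grip in N (left out, the last holds). Time passes only in rows, so rows that do not move let the fingers close. It gives the time, the measured TCP pose, the force and the opening at its end, in the units of the state.
- r.sense(): the state, without advancing time (a new reading comes with each control period).
- r.grab_frame(name): name is "scene" or "side" or "wrist"; returns a dict with "img" (420x560x3 uint8, red, green, blue), "depth" (420x560 float32, m along the optical axis (not along the pixel's ray), 0 where there is no reading), "mtx" (3x3 intrinsics, pixels), "R" (3x3) and "t" (3): a world point X has camera coordinates R X + t. Camera axes: x right, y down, z forward; pixel columns grow to the right and rows downward; lengths in m; the calibration is good to about 2 mm. A picture is of the moment at which its call begins.
- r.finish_job(): hands the job in, once; it reports no verdict.
The state is a dict: "time_s": time; "qpos": joint angles; "qvel": joint speeds; "effort": joint torques, N m; "eef_pos": TCP position; "orientation": TCP orientation; "wrist_force": force on the tool from outside, world axes, zero at the start; "ft_torque": the same for the moment, N m; "finger_gap": finger opening in m.
Only numpy, scipy, OpenCV 4.12 (cv2) and the standard library are available. Lean on these libraries where they do the work, as an engineer would, in place of code of your own. Each camera call takes 0.05 s, during which the arm holds its last target. There are 200 camera calls.

## Task

Two grinding discs are back from re-cutting: on one the feed channels are 9 mm deep as they should be, on the other only about 5 mm. Take the depth gauge, let its probe drop into a channel of a disc as it lies and press, firmly but gently (about 10 N), until the base sits flat on the face, hold it there a moment to read the depth, and go on until you have gauged the shallow disc itself. Then stand the gauge back in its rest block and set the shallow disc down flat in the pan without dropping it; leave the good disc and everything else where they are.

Things in the scene. Friction and masses are not known exactly. Their poses are not given: they have to be found in the camera images.
- burr_a: Steel grinding disc lying flat, face up, on a round cork trivet (130 mm diameter, 6 to 10 mm high, fixed): 110 mm diameter, 16 mm thick, about 0.65 kg. Origin at the centre of its underside. A hub, 36 mm diameter, stands 34 mm above the face. Six straight channels, 8 mm wide, flat floors, upright sides, 60 degrees apart, all equally deep, run from hub to rim. Its yaw does not tell where they lie.
- burr_b: The twin of burr_a, alike in every size, with the same origin; the two differ only in channel depth. Where the channels lie round the hub is found by eye, or by sliding the probe over the face on a circle of about 37 mm radius until it drops in.
- burr_a_hub (a point): Point on burr_a's hub axis at a good gripping height: 39 mm above the disc's underside (23 mm above its face, 11 mm below the hub's top).
- burr_b_hub (a point): The same point on burr_b.
- gauge_grip (a point): Middle of the depth gauge's housing, a flat-sided aluminium block 40 mm along y, 18 mm along x, 46 mm high; this point lies 43 mm above the underside of the gauge's base. The gauge is upright, 66 mm high without probe, 0.19 kg. Half a turn makes no difference, save that its white scale with black pointer is on the +x side.
- gauge_base (a point): Centre of the flat underside of the gauge's base, a steel bar 60 mm along y, 18 mm along x, 8 mm thick, below the housing and a neck. Axes as gauge_grip.
- gauge_tip (a point): End of the gauge's sprung probe: round, 5 mm diameter with a ball end, sticking straight down out of the middle of the base's underside, 14 mm when free. Pushed sideways against a channel's side it can stick by friction and read too shallow: relieve the side load before pressing down.
- gauge_stem (a joint): How far the probe is pushed in, in m: 0 free (14 mm out), 0.014 flush with the base. The spring pushes back with 1.8 N at first, rising to 3.2 N when flush. With the base flat on the face, channel depth = 0.014 minus this; about 0.014 means the probe stands on the face, outside a channel. The pointer on the scale (ticks 2 mm apart) rises with it.
- rest: Fixed black rest block of the gauge, 50 mm along x, 90 mm along y, 26 mm high, a hole 15 mm diameter straight down through its middle. The gauge stands here at the start: base on the block's top, base bar along the block's y, probe in the hole. Origin at the centre of its underside.
- rest_hole0 (a point): Centre of the mouth of the rest block's hole, on its top face (26 mm above the bench).
- pan: Fixed open aluminium pan for discs that go back, 168 x 168 mm outside, 40 mm high, walls and floor 4 mm thick. Origin at the centre of its underside.
- pan_in (a point): Centre of the pan's inner floor.
- beaker_1: Empty glass beaker, 76 mm wide, 95 mm high, not part of the job. Origin at the centre of its underside.
- beaker_2: A second such beaker.
- tin: Yellow tin, 80 mm diameter, 110 mm high, not part of the job. Origin at the centre of its underside.
- brush: Cleaning brush lying on the bench, not part of the job.
Not all that is in view belongs to the job. Leave any blue or green look-alike of the burr_b alone.

How it is judged:
On the way:
1. The gauge is seated on the shallow disc where it lies: probe on the floor of a channel, base flat on the face (within about 1 mm and 1.7 degrees), pressed with more than 6 N, for 0.4 s (((z of burr_a_c0 in the frame of burr_a above 0.0045 m and z of gauge_base in the frame of burr_a between 0.0145 and 0.0168 m and angle between the z axis of gauge_base and the z axis of burr_a, either way round below 0.03 rad and z of gauge_tip in the frame of burr_a between 0.0095 and 0.0125 m and horizontal distance between gauge_base and burr_a below 0.055 m and contact force between gauge and burr_a above 6 N and distance of burr_a from where it was at the start of the episode below 0.03 m) or (z of burr_b_c0 in the frame of burr_b above 0.0045 m and z of gauge_base in the frame of burr_b between 0.0145 and 0.0168 m and angle between the z axis of gauge_base and the z axis of burr_b, either way round below 0.03 rad and z of gauge_tip in the frame of burr_b between 0.0095 and 0.0125 m and horizontal distance between gauge_base and burr_b below 0.055 m and contact force between gauge and burr_b above 6 N and distance of burr_b from where it was at the start of the episode below 0.03 m))), for 0.4 s.
At the end, for the whole second after the job is handed in: The disc with the 5 mm channels lies flat and still on the floor of the pan; the gauge stands upright in its rest block, base down on the block (within 3 mm) and probe in the hole (within 8 mm of centre); the good disc lies flat within 30 mm of where it was (((z of burr_a_c0 in the frame of burr_a above 0.0045 m and horizontal distance between burr_a and pan below 0.045 m and z of burr_a in the frame of pan below 0.01 m and angle between burr_a's own z axis and vertical below 0.06 rad and linear speed of burr_a below 0.02 m/s) or (z of burr_b_c0 in the frame of burr_b above 0.0045 m and horizontal distance between burr_b and pan below 0.045 m and z of burr_b in the frame of pan below 0.01 m and angle between burr_b's own z axis and vertical below 0.06 rad and linear speed of burr_b below 0.02 m/s)) and ((z of burr_a_c0 in the frame of burr_a below 0.0045 m and distance of burr_a from where it was at the start of the episode below 0.03 m and angle between burr_a's own z axis and vertical below 0.06 rad) or (z of burr_b_c0 in the frame of burr_b below 0.0045 m and distance of burr_b from where it was at the start of the episode below 0.03 m and angle between burr_b's own z axis and vertical below 0.06 rad)) and horizontal distance between gauge_base and rest_hole0 below 0.008 m and z of gauge_base in the frame of rest_hole0 between -0.003 and 0.003 m and angle between gauge_base's own z axis and vertical below 0.05 rad); the robot touches nothing.
It fails at once if The gauge is pressed on a disc with more than 50 N (contact force between gauge and burr_a above 50 N or contact force between gauge and burr_b above 50 N).
It fails at once if The good disc is moved by more than 30 mm ((z of burr_a_c0 in the frame of burr_a below 0.0045 m and distance of burr_a from where it was at the start of the episode above 0.03 m) or (z of burr_b_c0 in the frame of burr_b below 0.0045 m and distance of burr_b from where it was at the start of the episode above 0.03 m)).
It fails at once if A disc is dropped or flung: it moves faster than 0.4 m/s while not between the fingers (a drop of about 8 mm) ((linear speed of burr_a above 0.4 m/s and contact force between the fingers and burr_a below 0.1 N) or (linear speed of burr_b above 0.4 m/s and contact force between the fingers and burr_b below 0.1 N)).
It fails at once if A beaker, the tin or the brush is moved by more than 20 mm (distance of any of beaker_1, beaker_2, tin, brush from where it was at the start of the episode above 0.02 m).
It also fails if it takes over 72 s, if anything falls off the work surface, if the arm or the gripper's body presses on something with over 40 N, if the wrist force passes 120 N, or if a joint passes its speed limit or range.

## Working session

There is one attempt and no reset: what is moved stays moved. The work goes in short steps, Python scripts to look and compute and a tool call to move; the robot and the scene stay as the last step left them, time stands still between calls to the robot, and variables do not carry over. Pictures are saved under pics/ and viewed, about 8 in all and at most 12, crops included, and the job is handed in when it is done.

Besides the shell and the picture viewer there is one more tool, called after "Request:" by a JSON object that holds its "fn" and its "kwargs", one argument or row to a line. apply_moves: Moves the arm, as the interface text tells. Shifts and turns lie within -1 to 1; 1 stands for 0.02 m of shift or pi rad of turn. Its arguments: {"type":"object","properties":{"increments":{"type":"array","items":{"type":"object","properties":{"jaw":{"type":"number"},"tx":{"type":"number"},"ty":{"type":"number"},"tz":{"type":"number"},"spin":{"type":"number"}}}},"newtons":{"type":"number"}},"required":["increments"]}

```bash
mkdir -p pics; ls
cat > h.py <<'E'
import numpy as np, cv2
from cell import r
def grab(n):
    f=r.grab_frame(n); np.savez('pics/'+n+'.npz',**f); return f
def world(f):
    K=f['mtx'];d=f['depth'];v,u=np.mgrid[:d.shape[0],:d.shape[1]]
    c=np.stack([(u-K[0,2])/K[0,0]*d,(v-K[1,2])/K[1,1]*d,d],-1)
    W=(c-f['t'])@f['R']; W[d==0]=np.nan; return W
def save(f,p,crop=None,s=1):
    im=f['img'][:,:,::-1]
    if crop: im=im[crop[0]:crop[1],crop[2]:crop[3]]
    cv2.imwrite(p,cv2.resize(im,None,fx=s,fy=s,interpolation=cv2.INTER_CUBIC))
E
python3 - <<'E'
from h import *
a=grab('scene');b=grab('side')
save(a,'pics/scene1.png',s=1.4);save(b,'pics/side1.png',s=1.4)
s=r.sense()
for k in s: print(k,np.round(s[k],3))
for f in(a,b): print(np.round(-f['R'].T@f['t'],3),f['mtx'][0,0])
print(r.grasp_offset)
E
```

```text
pics
time_s 0.1
qpos [ 1.198  0.287  1.578 -0.     1.279 -0.15 ]
qvel [-0.    -0.002 -0.002  0.002 -0.003 -0.002]
effort [ 0.0000e+00 -4.0729e+01 -2.9370e+01 -0.0000e+00  3.0000e-03  0.0000e+00]
eef_pos [0.149 0.658 0.23 ]
orientation [-3.139 -0.     2.919]
wrist_force [ 0.582 -0.066  0.425]
ft_torque [-0.043 -0.001  0.036]
finger_gap 0.085
[1.214 0.027 0.725] 416.5898537288532
[0.504 0.63  0.667] 414.29850214525993
0.0187
```

View pics/scene1.png

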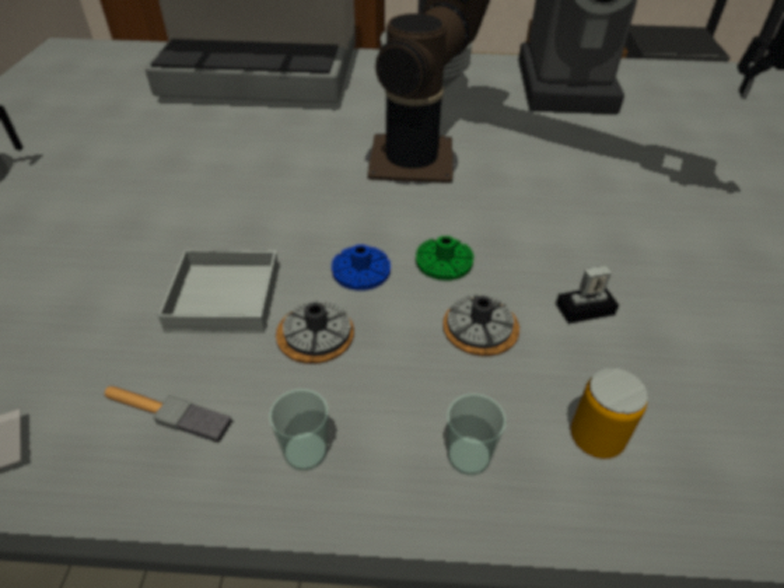

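View pics/side1.png

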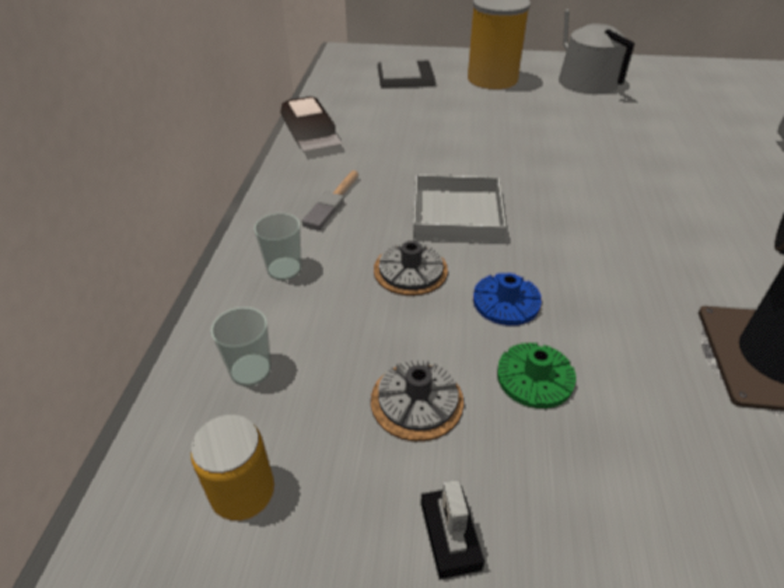

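The scene view shows the discs on cork at (316,325) and (482,318), the gauge in its rest at (590,297), the pan at (222,290), and blue and green decoys. The side view shows the discs at (411,262) and (418,390), the gauge at (453,520) and the pan at (460,207). Next I'll measure from depth.

```bash
cat > m.py <<'E'
from h import *
P=[];C=[]
for n in('scene','side'):
    f=dict(np.load(f'pics/{n}.npz'));W=world(f)
    rois=dict(scene=dict(A=(316,325,45),B=(482,318,45),G=(590,295,40),pan=(222,290,70)),side=dict(A=(411,262,45),B=(418,390,55),G=(453,530,62),pan=(460,207,60)))[n]
    for k,(u,v,h) in rois.items():
        u,v,h=[int(x/1.4) for x in(u,v,h)]
        w=W[max(v-h,0):v+h,u-h:u+h].reshape(-1,3);w=w[~np.isnan(w[:,0])]
        def rep(lab,lo,hi):
            q=w[(w[:,2]>lo)&(w[:,2]<hi)]
            if len(q)>5:
                (c,s,a)=cv2.minAreaRect(q[:,:2].astype(np.float32)*1000)
                print(n,k,lab,len(q),'med',np.round(np.median(q,0),4),'rect c',np.round(c,1),'size',np.round(s,1),'ang',round(a,1),'circ',np.round(cv2.minEnclosingCircle(q[:,:2].astype(np.float32)*1000)[0],1))
        if k in'AB': rep('face',.018,.031);rep('hubtop',.05,.065)
        if k=='G': rep('rest',.022,.028);rep('base',.03,.04);rep('hous',.055,.085);rep('top',.086,.098)
        if k=='pan': rep('rim',.034,.045);rep('floor',.001,.008)
E
python3 m.py
```

```text
scene A face 1089 med [ 0.5776 -0.1295  0.0235] rect c [ 539.3 -149.7] size [166.6 152.3] ang 5.1 circ [ 523.8 -152.3]
scene A hubtop 177 med [ 0.57   -0.1348  0.0576] rect c [ 566.6 -135.9] size [34.8 35. ] ang 86.1 circ [ 565.9 -136. ]
scene B face 963 med [0.5414 0.1291 0.0233] rect c [499.7 131.4] size [172.5 109.3] ang 5.5 circ [497.5 117.2]
scene B hubtop 167 med [0.5327 0.1332 0.0569] rect c [529.7 134.3] size [34.2 35.1] ang 88.0 circ [529. 134.]
scene G rest 340 med [0.4858 0.3114 0.0261] rect c [474.7 320.8] size [53.  93.2] ang 18.7 circ [475.7 320.1]
scene G base 121 med [0.4801 0.3136 0.0342] rect c [479.7 321.1] size [25.5 59.8] ang 10.5 circ [474.5 320.6]
scene G hous 188 med [0.4825 0.3166 0.0703] rect c [482.1 320. ] size [43.2 17.4] ang 85.5 circ [476.8 320.4]
scene G top 115 med [0.4772 0.3194 0.0917] rect c [474.9 320.4] size [20.6 40.2] ang 17.2 circ [476.  320.4]
scene pan rim 631 med [ 0.5148 -0.3214  0.0389] rect c [ 492.3 -314.2] size [173.7 168.8] ang 3.9 circ [ 493.1 -313.2]
scene pan floor 4893 med [ 0.4702 -0.3263  0.0031] rect c [ 454.4 -346. ] size [404
[... 473 characters left out ...]
g 5.6 circ [528.9 138.3]
side G rest 1075 med [0.4815 0.3408 0.0256] rect c [475.4 324.8] size [50.8 91.3] ang 18.0 circ [475.6 325.2]
side G base 190 med [0.4727 0.343  0.0334] rect c [475.7 324.9] size [18.  60.4] ang 16.4 circ [476.5 324.9]
side G hous 192 med [0.4774 0.3423 0.0715] rect c [481.4 330.7] size [15.9 41.6] ang 40.7 circ [476.4 326.4]
side G top 336 med [0.4755 0.3271 0.0914] rect c [475.6 325.1] size [18.4 41.3] ang 16.3 circ [475.2 324.8]
side pan rim 488 med [ 0.4992 -0.2539  0.0388] rect c [ 491.7 -256.4] size [286.4 176.6] ang 90.0 circ [ 495.7 -256.4]
side pan floor 2484 med [ 0.4914 -0.3441  0.0033] rect c [ 475.2 -371.8] size [266.6 421.3] ang 6.2 circ [ 474.4 -388.3]
```

```bash
cat > c.py <<'E'
from h import *
for n in('scene','side'):
    W=world(dict(np.load(f'pics/{n}.npz')))
    for k,c in dict(A=dict(scene=(.5663,-.136),side=(.5653,-.132))[n],B=dict(scene=(.5295,.134),side=(.529,.1385))[n]).items() if 0 else (('A',dict(scene=(.5663,-.136),side=(.5653,-.132))[n]),('B',dict(scene=(.5295,.134),side=(.529,.1385))[n])):
        d=W[...,:2]-c; rr=np.hypot(*np.moveaxis(d,-1,0)); th=np.degrees(np.arctan2(d[...,1],d[...,0]))%360
        m=(rr>.026)&(rr<.050)&(W[...,2]<.04)&(W[...,2]>.005)
        z=W[...,2][m]*1000;t=th[m]
        print(n,k,'face p80',np.percentile(z,80).round(1),'min',np.percentile(z,[1,3,5,10,20]).round(1))
        b=(t//6).astype(int)
        print(' '.join(f'{i*6}:{np.percentile(z[b==i],15):.1f}/{(b==i).sum()}' for i in range(60) if (b==i).sum()>2))
E
python3 c.py
```

```text
scene A face p80 24.7 min [17.2 17.9 18.4 19.4 21.8]
0:18.2/13 6:22.8/11 12:21.8/16 18:23.5/13 24:22.5/16 30:23.2/12 36:22.3/12 42:22.5/14 48:21.9/15 54:22.9/6 60:18.4/9 66:18.3/23 72:22.7/17 78:22.6/11 84:22.2/14 90:23.6/13 96:22.7/14 102:22.7/11 108:22.6/14 114:21.9/8 120:19.0/5 126:18.5/25 132:21.2/14 138:23.0/13 144:22.1/10 150:22.9/14 156:23.4/9 162:23.3/7 216:22.1/5 222:23.6/5 228:22.5/12 234:18.1/23 240:20.6/3 246:22.3/11 252:23.4/11 258:23.1/13 264:22.8/16 270:22.4/14 276:23.0/14 282:22.4/13 288:18.3/20 294:18.1/21 306:22.9/11 312:22.5/18 318:22.6/10 324:23.7/13 330:22.9/16 336:22.2/13 342:23.0/16 348:23.6/14 354:17.7/19
scene B face p80 24.4 min [13.5 14.4 15.1 18.2 21.4]
0:22.3/14 6:21.6/6 12:13.2/11 18:14.1/26 24:22.4/11 30:22.0/16 36:22.2/10 42:21.5/15 48:22.3/14 54:21.7/10 60:21.2/17 66:22.0/7 78:17.9/26 84:18.1/15 90:22.3/14 96:23.0/13 102:22.4/12 108:22.4/12 114:22.5/11 120:22.3/12 126:22.5/6 132:15.3/4 138:15.7/15 144:23.3/4 198:22.7/6 204:21.8/11 210:22.6/8 216:23.1/15 222:22.3/10 228:23.0/12 234:22.1/12 240:17.8/19 246:17.8/21 258:23.0/11 264:21.8/15 270:21.6/13 276
[... 777 characters left out ...]
/10
side B face p80 23.5 min [12.4 13.3 13.9 16.1 20.9]
0:15.3/42 6:14.2/28 18:21.3/19 24:22.1/19 30:22.5/23 36:21.5/20 42:21.5/26 48:21.7/22 54:21.7/24 60:16.9/29 66:12.8/27 72:13.0/14 78:21.6/20 84:21.6/21 90:22.1/25 96:21.8/18 102:21.9/25 108:21.8/23 114:21.9/21 120:21.4/25 126:21.4/7 132:13.3/11 138:13.3/45 144:21.7/25 150:22.5/20 156:21.6/24 162:21.9/21 168:22.0/20 174:21.2/23 180:21.6/19 186:21.0/14 198:14.3/41 204:14.4/27 210:22.2/20 216:21.5/21 222:21.7/20 228:22.1/20 234:22.5/14 240:21.9/12 246:22.0/6 258:20.0/4 264:22.8/6 276:22.5/4 282:22.9/4 288:22.8/5 294:22.1/8 300:21.4/11 306:14.2/29 312:16.2/3 318:20.9/14 324:22.0/21 330:21.5/21 336:21.9/19 342:22.1/21 348:22.3/18 354:22.7/19
```

Comparing channel and face heights in both cameras, A's channels are about 5 mm deep and B's about 9 mm. So burr_a is the candidate, and the gauge will confirm it. First I'll move to the gauge.

Request:
{"fn": "apply_moves", "kwargs": {
  "increments": [
    {"spin":-0.0414,"tz":0.3,"jaw":-1},
    {"spin":-0.0414,"tz":0.3},
    {"spin":-0.0414,"tz":0.3},
    {"spin":-0.0414,"tz":0.3},
    {"tx":-0.506,"ty":-0.99},
    {"tx":-0.506,"ty":-0.99},
    {"tx":-0.506,"ty":-0.99},
    {"tx":-0.506,"ty":-0.99},
    {"tx":-0.506,"ty":-0.99},
    {"tx":-0.506,"ty":-0.99},
    {"tx":-0.506,"ty":-0.99},
    {"tx":-0.506,"ty":-0.99},
    {"tx":-0.506,"ty":-0.99},
    {"tx":-0.506,"ty":-0.99},
    {"tx":-0.506,"ty":-0.99},
    {"tx":-0.506,"ty":-0.99},
    {"tx":-0.506,"ty":-0.99},
    {"tx":-0.506,"ty":-0.99},
    {"tx":-0.506,"ty":-0.99},
    {"tx":-0.506,"ty":-0.99}
  ]
}}

```text
validation failed for argument at $.in...
```

Request:
{"fn": "apply_moves", "kwargs": {
  "increments": [
    {"tx":-0.506,"ty":-0.99},
    {"tx":-0.506,"ty":-0.99},
    {"tx":-0.506,"ty":-0.99},
    {"tx":-0.506,"ty":-0.99},
    {"tx":-0.506,"ty":-0.99},
    {},
    {}
  ]
}}

```text
validation failed for argument at $.in...
```

Run:
```python
from h import *
f=grab('wrist');save(f,'pics/w1.png',s=1.4)
s=r.sense();print(s['time_s'],np.round(s['eef_pos'],4),np.round(s['orientation'],4),np.round(s['wrist_force'],2),np.round(s['qpos'],2))
W=world(f).reshape(-1,3);W=W[~np.isnan(W[:,0])]
print('cam',np.round(-f['R'].T@f['t'],3),np.round(f['R'][2],2))
W=W[np.hypot(W[:,0]-.4755,W[:,1]-.323)<.07]
for l,lo,hi in(('rest',.022,.029),('base',.031,.04),('top',.087,.098)):
    q=W[(W[:,2]>lo)&(W[:,2]<hi)]
    if len(q)>5: print(l,len(q),cv2.minAreaRect(q[:,:2].astype(np.float32)*1000),np.median(q[:,2]))
```

```text
0.15 [0.1489 0.6578 0.2302] [-3.1397e+00 -3.0000e-04  2.9188e+00] [0.06 0.38 0.4 ] [ 1.2   0.29  1.58  0.    1.28 -0.15]
cam [0.076 0.674 0.373] [ 0.29 -0.07 -0.95]
```

View pics/w1.png

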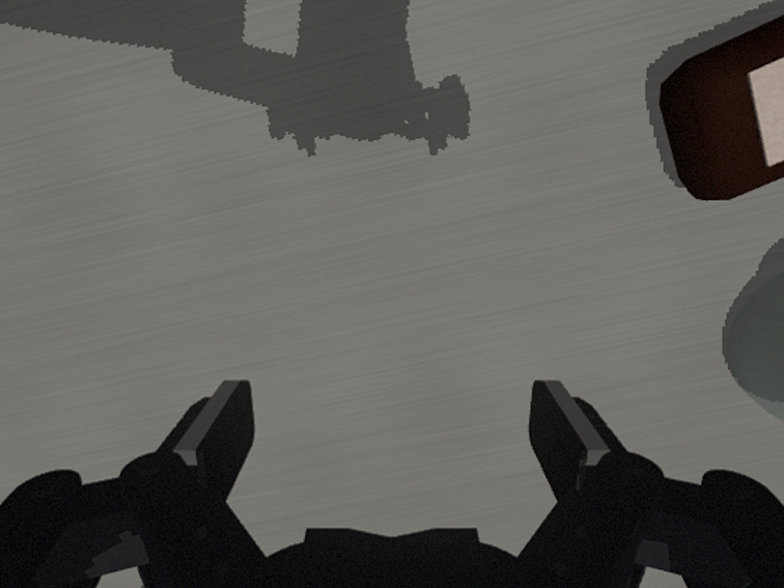

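The move was refused, apparently because each row needs every key. The wrist picture only shows the start spot, with the open fingers at (240,400) and (545,400).

Request:
{"fn": "apply_moves", "kwargs": {
  "increments": [
    {"spin":-0.0414,"tx":0,"ty":0,"tz":0.3,"jaw":-1},
    {"spin":-0.0414,"tx":0,"ty":0,"tz":0.3,"jaw":-1},
    {"spin":-0.0414,"tx":0,"ty":0,"tz":0.3,"jaw":-1},
    {"spin":-0.0414,"tx":0,"ty":0,"tz":0.3,"jaw":-1},
    {"spin":0,"tx":-0.506,"ty":-0.99,"tz":0,"jaw":-1},
    {"spin":0,"tx":-0.506,"ty":-0.99,"tz":0,"jaw":-1},
    {"spin":0,"tx":-0.506,"ty":-0.99,"tz":0,"jaw":-1},
    {"spin":0,"tx":-0.506,"ty":-0.99,"tz":0,"jaw":-1},
    {"spin":0,"tx":-0.506,"ty":-0.99,"tz":0,"jaw":-1},
    {"spin":0,"tx":-0.506,"ty":-0.99,"tz":0,"jaw":-1},
    {"spin":0,"tx":-0.506,"ty":-0.99,"tz":0,"jaw":-1},
    {"spin":0,"tx":-0.506,"ty":-0.99,"tz":0,"jaw":-1},
    {"spin":0,"tx":-0.506,"ty":-0.99,"tz":0,"jaw":-1},
    {"spin":0,"tx":-0.506,"ty":-0.99,"tz":0,"jaw":-1},
    {"spin":0,"tx":-0.506,"ty":-0.99,"tz":0,"jaw":-1},
    {"spin":0,"tx":-0.506,"ty":-0.99,"tz":0,"jaw":-1},
    {"spin":0,"tx":-0.506,"ty":-0.99,"tz":0,"jaw":-1},
    {"spin":0,"tx":-0.506,"ty":-0.99,"tz":0,"jaw":-1},
    {"spin":0,"tx":-0.506,"ty":-0.99,"tz":0,"jaw":-1},
    {"spin":0,"tx":-0.506,"ty":-0.99,"tz":0,"jaw":-1}
  ],
  "newtons": 40
}}

```text
time_s: 2.15
eef_pos: [0.3971, 0.402, 0.207]
orientation: [-3.141, -0.001, -2.844]
wrist_force: [0.4, -0.7, -0.1]
finger_gap: 0.0855
```

Request:
{"fn": "apply_moves", "kwargs": {
  "increments": [
    {"spin":0,"tx":-0.506,"ty":-0.99,"tz":0,"jaw":-1},
    {"spin":0,"tx":-0.506,"ty":-0.99,"tz":0,"jaw":-1},
    {"spin":0,"tx":-0.506,"ty":-0.99,"tz":0,"jaw":-1},
    {"spin":0,"tx":-0.506,"ty":-0.99,"tz":0,"jaw":-1},
    {"spin":0,"tx":-0.506,"ty":-0.99,"tz":0,"jaw":-1},
    {"spin":0,"tx":0,"ty":0,"tz":0,"jaw":-1},
    {"spin":0,"tx":0,"ty":0,"tz":0,"jaw":-1},
    {"spin":0,"tx":0,"ty":0,"tz":0,"jaw":-1}
  ]
}}

```text
time_s: 2.95
eef_pos: [0.4735, 0.3235, 0.2071]
orientation: [3.141, -0.001, -2.844]
wrist_force: [-0.3, 0.1, -0.5]
finger_gap: 0.0849
```

```bash
cat > g.py <<'E'
from h import *
f=grab('wrist');save(f,'pics/w2.png')
s=r.sense();print(s['time_s'],np.round(s['eef_pos'],4),np.round(s['orientation'],4),np.round(s['wrist_force'],2),np.round(s['qpos'],2))
W=world(f).reshape(-1,3);W=W[~np.isnan(W[:,0])]
W=W[np.hypot(W[:,0]-.4755,W[:,1]-.323)<.07]
for l,lo,hi in(('rest',.022,.029),('base',.031,.04),('top',.087,.098)):
    q=W[(W[:,2]>lo)&(W[:,2]<hi)]
    if len(q)>5: print(l,len(q),cv2.minAreaRect(q[:,:2].astype(np.float32)*1000),np.median(q[:,2]))
E
python3 g.py
```

```text
3.0 [0.4734 0.3236 0.2071] [ 3.1414e+00 -5.0000e-04 -2.8432e+00] [-0.53 -0.91 -0.38] [ 0.42  0.09  1.85  0.    1.2  -1.45]
rest 2762 ((475.98187255859375, 324.0964050292969), (50.50890350341797, 90.04637145996094), 17.978084564208984) 0.026290980605930485
base 486 ((475.411865234375, 324.12799072265625), (17.473804473876953, 59.60115051269531), 16.004535675048828) 0.03421817480164588
top 1117 ((475.5164489746094, 323.86175537109375), (18.533313751220703, 39.93596649169922), 14.82083797454834) 0.09216513102122265
```

Request:
{"fn": "apply_moves", "kwargs": {
  "increments": [
    {"spin":0,"tx":-0.11,"ty":0,"tz":1,"jaw":-1},
    {"spin":0,"tx":0,"ty":0,"tz":1,"jaw":-1},
    {"spin":0,"tx":0,"ty":0,"tz":1,"jaw":-1},
    {"spin":0,"tx":0,"ty":0,"tz":1,"jaw":-1},
    {"spin":0,"tx":0,"ty":0,"tz":1,"jaw":-1},
    {"spin":0,"tx":0,"ty":0,"tz":1,"jaw":-1},
    {"spin":0,"tx":0,"ty":0,"tz":1,"jaw":-1},
    {"spin":0,"tx":0,"ty":0,"tz":0.9,"jaw":-1},
    {"spin":0,"tx":0,"ty":0,"tz":0,"jaw":-1},
    {"spin":0,"tx":0,"ty":0,"tz":0,"jaw":0.8},
    {"spin":0,"tx":0,"ty":0,"tz":0,"jaw":0.8},
    {"spin":0,"tx":0,"ty":0,"tz":0,"jaw":0.8},
    {"spin":0,"tx":0,"ty":0,"tz":0,"jaw":0.8},
    {"spin":0,"tx":0,"ty":0,"tz":0,"jaw":0.8},
    {"spin":0,"tx":0,"ty":0,"tz":0,"jaw":0.8},
    {"spin":0,"tx":0,"ty":0,"tz":0,"jaw":0.8}
  ],
  "newtons": 50
}}

```text
time_s: 4.6
eef_pos: [0.4773, 0.3242, 0.0509]
orientation: [3.141, 0.003, -2.844]
wrist_force: [-0.5, 1.1, 5.9]
finger_gap: 0.0395
```

Request:
{"fn": "apply_moves", "kwargs": {
  "increments": [
    {"spin":0,"tx":0,"ty":0,"tz":-0.7,"jaw":0.8},
    {"spin":0,"tx":0,"ty":0,"tz":-0.9,"jaw":0.8},
    {"spin":0,"tx":0,"ty":0,"tz":-1,"jaw":0.8},
    {"spin":0.037,"tx":0,"ty":0,"tz":-1,"jaw":0.8},
    {"spin":0.037,"tx":0,"ty":0,"tz":-1,"jaw":0.8},
    {"spin":0.037,"tx":0,"ty":0,"tz":-0.5,"jaw":0.8},
    {"spin":0,"tx":-0.3835,"ty":-0.974,"tz":0,"jaw":0.8},
    {"spin":0,"tx":-0.3835,"ty":-0.974,"tz":0,"jaw":0.8},
    {"spin":0,"tx":-0.3835,"ty":-0.974,"tz":0,"jaw":0.8},
    {"spin":0,"tx":-0.3835,"ty":-0.974,"tz":0,"jaw":0.8},
    {"spin":0,"tx":-0.3835,"ty":-0.974,"tz":0,"jaw":0.8},
    {"spin":0,"tx":-0.3835,"ty":-0.974,"tz":0,"jaw":0.8},
    {"spin":0,"tx":-0.3835,"ty":-0.974,"tz":0,"jaw":0.8},
    {"spin":0,"tx":-0.3835,"ty":-0.974,"tz":0,"jaw":0.8},
    {"spin":0,"tx":-0.3835,"ty":-0.974,"tz":0,"jaw":0.8},
    {"spin":0,"tx":-0.3835,"ty":-0.974,"tz":0,"jaw":0.8},
    {"spin":0,"tx":-0.3835,"ty":-0.974,"tz":0,"jaw":0.8},
    {"spin":0,"tx":-0.3835,"ty":-0.974,"tz":0,"jaw":0.8},
    {"spin":0,"tx":-0.3835,"ty":-0.974,"tz":0,"jaw":0.8},
    {"spin":0,"tx":-0.3835,"ty":-0.974,"tz":0,"jaw":0.8}
  ]
}}

```text
time_s: 6.6
eef_pos: [0.5689, 0.045, 0.151]
orientation: [3.142, -0.002, 3.09]
wrist_force: [-0.6, -0.5, -1.8]
finger_gap: 0.0393
```

Request:
{"fn": "apply_moves", "kwargs": {
  "increments": [
    {"spin":0,"tx":-0.3835,"ty":-0.974,"tz":0,"jaw":0.8},
    {"spin":0,"tx":-0.3835,"ty":-0.974,"tz":0,"jaw":0.8},
    {"spin":0,"tx":-0.3835,"ty":-0.974,"tz":0,"jaw":0.8},
    {"spin":0,"tx":-0.3835,"ty":-0.974,"tz":0,"jaw":0.8},
    {"spin":0,"tx":-0.3835,"ty":-0.974,"tz":0,"jaw":0.8},
    {"spin":0,"tx":-0.3835,"ty":-0.974,"tz":0,"jaw":0.8},
    {"spin":0,"tx":-0.3835,"ty":-0.974,"tz":0,"jaw":0.8},
    {"spin":0,"tx":-0.3835,"ty":-0.974,"tz":0,"jaw":0.8},
    {"spin":0,"tx":-0.3835,"ty":-0.974,"tz":0,"jaw":0.8},
    {"spin":0,"tx":0,"ty":0,"tz":0,"jaw":0.8},
    {"spin":0,"tx":0,"ty":0,"tz":0,"jaw":0.8},
    {"spin":0,"tx":0,"ty":0,"tz":0,"jaw":0.8}
  ]
}}

```text
time_s: 7.8
eef_pos: [0.6293, -0.1323, 0.151]
orientation: [3.141, -0.001, 3.091]
wrist_force: [-0.0, -0.3, -1.8]
finger_gap: 0.0396
```

```bash
cat > a.py <<'E'
from h import *
from scipy.optimize import least_squares
f=grab('wrist');save(f,'pics/w3.png',s=1.4)
s=r.sense();print(s['time_s'],np.round(s['eef_pos'],4),np.round(s['orientation'],4),np.round(s['wrist_force'],2),np.round(s['qpos'],2))
W=world(f); c=np.array([.566,-.1325])
w=W.reshape(-1,3)
w=w[~np.isnan(w[:,0])]; w=w[np.hypot(*(w[:,:2]-c).T)<.062]
q=w[(w[:,2]>.05)&(w[:,2]<.064)];print('hub',len(q),cv2.minEnclosingCircle(q[:,:2].astype(np.float32)*1000),np.median(q[:,2]))
q2=w[(w[:,2]>.0205)&(w[:,2]<.03)];print('face',len(q2),cv2.minEnclosingCircle(q2[:,:2].astype(np.float32)*1000),np.median(q2[:,2]))
if len(q)>50: c=np.array(cv2.minEnclosingCircle(q[:,:2].astype(np.float32))[0])
d=w[:,:2]-c; rr=np.hypot(*d.T); m=(rr>.027)&(rr<.051)&(w[:,2]<.035)
fz=np.median(q2[:,2]); print('floor depth', (fz-np.percentile(w[m,2],[1,3,5,8,12])).round(4))
lo=m&(w[:,2]<fz-.0028)&(w[:,2]>.012); t=np.arctan2(d[lo,1],d[lo,0]); 
# fit centre + angle: channel points lie on lines through centre
def res(p):
    e=d[lo]-p[:2]; a=np.arctan2(e[:,1],e[:,0])-p[2]; a=(a+np.pi/6)%(np.pi/3)-np.pi/6
    return np.hypot(*e.T)*np.sin(a)
best=min((least_squares(res,[0,0,a0],loss='soft_l1',f_scale=.002) for a0 in np.radians([-25,-15,-5,5,15,25])),key=lambda x:x.cost)
print('channels n',lo.sum(),'centre',c+best.x[:2],'theta deg',np.degrees(best.x[2]),'rms mm',1e3*np.sqrt(np.mean(best.fun**2)))
E
python3 a.py
```

```text
7.85 [ 0.6293 -0.1321  0.1511] [ 3.1411e+00 -6.0000e-04  3.0911e+00] [ 0.59  0.1  -1.82] [-0.36  0.29  1.72  0.    1.13 -1.89]
hub 2201 ((566.6161499023438, -133.6082763671875), 17.960866928100586) 0.057617235144690436
face 11443 ((566.7032470703125, -133.64747619628906), 55.22567367553711) 0.023578965849320888
floor depth [0.0062 0.0057 0.0055 0.0052 0.0048]
channels n 1935 centre [ 0.56663433 -0.13363518] theta deg 1.9326944780377404 rms mm 2.31295129283492
```

View pics/w3.png

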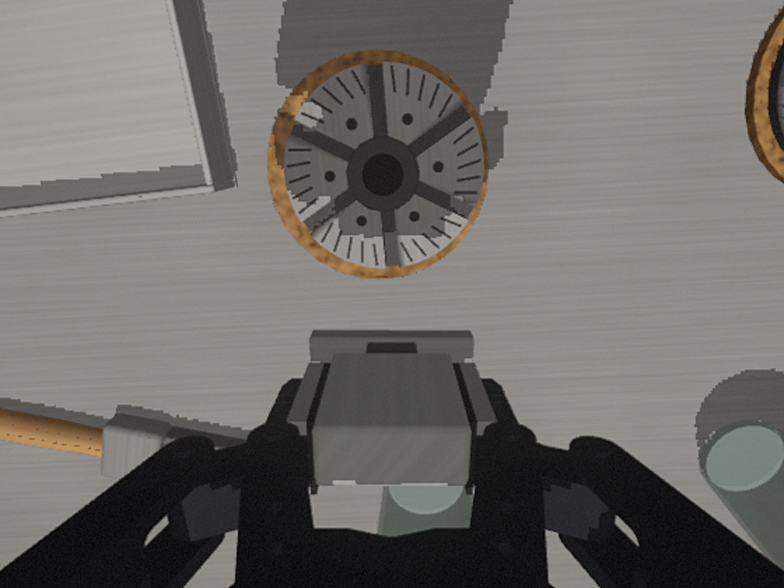

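The wrist view shows disc A at (382,175), with the chosen channel running from (387,205) to (395,265) and the gauge held upright at (390,420). The fit puts the disc centre at (0.5666, -0.1336), the channel at 1.9° and the depth at about 5 mm. I'll descend into that channel.

Request:
{"fn": "apply_moves", "kwargs": {
  "increments": [
    {"spin":-0.0267,"tx":0,"ty":0,"tz":0,"jaw":0.8},
    {"spin":0,"tx":0.53,"ty":0.018,"tz":0,"jaw":0.8},
    {"spin":0,"tx":0.53,"ty":0.018,"tz":0.5,"jaw":0.8},
    {"spin":0,"tx":0,"ty":0,"tz":1,"jaw":0.8},
    {"spin":0,"tx":0,"ty":0,"tz":1,"jaw":0.8},
    {"spin":0,"tx":0,"ty":0,"tz":1,"jaw":0.8},
    {"spin":0,"tx":0,"ty":0,"tz":0.5,"jaw":0.8},
    {"spin":0,"tx":0,"ty":0,"tz":0.25,"jaw":0.8},
    {"spin":0,"tx":0,"ty":0,"tz":0,"jaw":0.8},
    {"spin":0,"tx":0,"ty":0,"tz":0,"jaw":0.8},
    {"spin":0,"tx":0,"ty":0,"tz":0,"jaw":0.8}
  ]
}}

```text
time_s: 8.95
eef_pos: [0.6091, -0.1331, 0.0677]
orientation: [-3.141, 0.002, -3.109]
wrist_force: [0.2, -1.0, -1.6]
finger_gap: 0.0394
```

Request:
{"fn": "apply_moves", "kwargs": {
  "increments": [
    {"spin":0,"tx":0,"ty":0.045,"tz":0.1,"jaw":0.8},
    {"spin":0,"tx":0,"ty":0,"tz":0.15,"jaw":0.8},
    {"spin":0,"tx":0,"ty":0,"tz":0.15,"jaw":0.8},
    {"spin":0,"tx":0,"ty":0,"tz":0,"jaw":0.8},
    {"spin":0,"tx":0,"ty":0,"tz":0,"jaw":0.8},
    {"spin":0,"tx":0,"ty":0,"tz":0,"jaw":0.8}
  ]
}}

```text
time_s: 9.55
eef_pos: [0.6083, -0.1319, 0.0583]
orientation: [-3.142, 0.0, -3.109]
wrist_force: [-0.1, 0.6, -2.1]
finger_gap: 0.0394
```

Request:
{"fn": "apply_moves", "kwargs": {
  "increments": [
    {"spin":0,"tx":0,"ty":0,"tz":0.1,"jaw":0.8},
    {"spin":0,"tx":0,"ty":0,"tz":0.1,"jaw":0.8},
    {"spin":0,"tx":0,"ty":0,"tz":0,"jaw":0.8},
    {"spin":0,"tx":0,"ty":0,"tz":0,"jaw":0.8},
    {"spin":0,"tx":0,"ty":0,"tz":0,"jaw":0.8}
  ]
}}

```text
time_s: 10.05
eef_pos: [0.6086, -0.132, 0.0547]
orientation: [-3.141, 0.001, -3.109]
wrist_force: [0.9, -0.4, 0.5]
finger_gap: 0.0394
```

The probe went in: there was no force at 0.0583, which is 4 mm past where the face would have stopped it. Spring contact came about 1 mm lower, which matches a 5 mm floor. Now I'll press down to the seat.

Request:
{"fn": "apply_moves", "kwargs": {
  "increments": [
    {"spin":0,"tx":0,"ty":0,"tz":0.1,"jaw":0.8},
    {"spin":0,"tx":0,"ty":0,"tz":0.1,"jaw":0.8},
    {"spin":0,"tx":0,"ty":0,"tz":0.05,"jaw":0.8},
    {"spin":0,"tx":0,"ty":0,"tz":0,"jaw":0.8},
    {"spin":0,"tx":0,"ty":0,"tz":0,"jaw":0.8}
  ]
}}

```text
time_s: 10.55
eef_pos: [0.6085, -0.132, 0.0495]
orientation: [-3.141, 0.001, -3.109]
wrist_force: [0.7, -0.6, 0.7]
finger_gap: 0.0395
```

Request:
{"fn": "apply_moves", "kwargs": {
  "increments": [
    {"spin":0,"tx":0,"ty":0,"tz":0.03,"jaw":0.8},
    {"spin":0,"tx":0,"ty":0,"tz":0.02,"jaw":0.8},
    {"spin":0,"tx":0,"ty":0,"tz":0,"jaw":0.8},
    {"spin":0,"tx":0,"ty":0,"tz":0,"jaw":0.8}
  ]
}}

```text
time_s: 10.95
eef_pos: [0.6084, -0.1319, 0.0485]
orientation: [-3.141, 0.0, -3.109]
wrist_force: [0.4, -1.1, 1.0]
finger_gap: 0.0396
```

Request:
{"fn": "apply_moves", "kwargs": {
  "increments": [
    {"spin":0,"tx":0,"ty":0,"tz":0.025,"jaw":0.8},
    {"spin":0,"tx":0,"ty":0,"tz":0,"jaw":0.8},
    {"spin":0,"tx":0,"ty":0,"tz":0,"jaw":0.8}
  ]
}}

```text
time_s: 11.25
eef_pos: [0.6085, -0.132, 0.0482]
orientation: [-3.141, 0.0, -3.109]
wrist_force: [0.1, -1.1, 2.8]
finger_gap: 0.0392
```

Request:
{"fn": "apply_moves", "kwargs": {
  "increments": [
    {"spin":0,"tx":0,"ty":0,"tz":0.025,"jaw":0.8},
    {"spin":0,"tx":0,"ty":0,"tz":0,"jaw":0.8},
    {"spin":0,"tx":0,"ty":0,"tz":0,"jaw":0.8}
  ]
}}

```text
time_s: 11.55
eef_pos: [0.6085, -0.132, 0.0481]
orientation: [-3.141, 0.0, -3.109]
wrist_force: [0.1, 0.2, 5.8]
finger_gap: 0.0396
```

Request:
{"fn": "apply_moves", "kwargs": {
  "increments": [
    {"spin":0,"tx":0,"ty":0,"tz":0.03,"jaw":0.8},
    {"spin":0,"tx":0,"ty":0,"tz":0,"jaw":0.8},
    {"spin":0,"tx":0,"ty":0,"tz":0,"jaw":0.8},
    {"spin":0,"tx":0,"ty":0,"tz":0,"jaw":0.8},
    {"spin":0,"tx":0,"ty":0,"tz":0,"jaw":0.8},
    {"spin":0,"tx":0,"ty":0,"tz":0,"jaw":0.8},
    {"spin":0,"tx":0,"ty":0,"tz":0,"jaw":0.8}
  ]
}}

```text
time_s: 12.25
eef_pos: [0.6085, -0.132, 0.0481]
orientation: [-3.141, 0.0, -3.109]
wrist_force: [-1.2, 0.6, 6.6]
finger_gap: 0.0392
```

Run:
```python
from h import *
f=grab('scene');W=world(f);s=r.sense();print(s['time_s'],s['eef_pos'],s['wrist_force'],s['ft_torque'])
K=f['mtx'];X=np.array([.617,-.132,.067]);c=f['R']@X+f['t'];u,v=(K@c/c[2])[:2];print(u,v)
u,v=int(u),int(v);save(f,'pics/read.png',(v-45,v+45,u-60,u+60),6)
```

```text
12.3 [ 0.60854321 -0.13197189  0.048109  ] [-1.97191515  0.50685683  7.46513919] [0.0282176  0.19589015 0.01290662]
222.06747190382504 234.81292713290986
```

View pics/read.png

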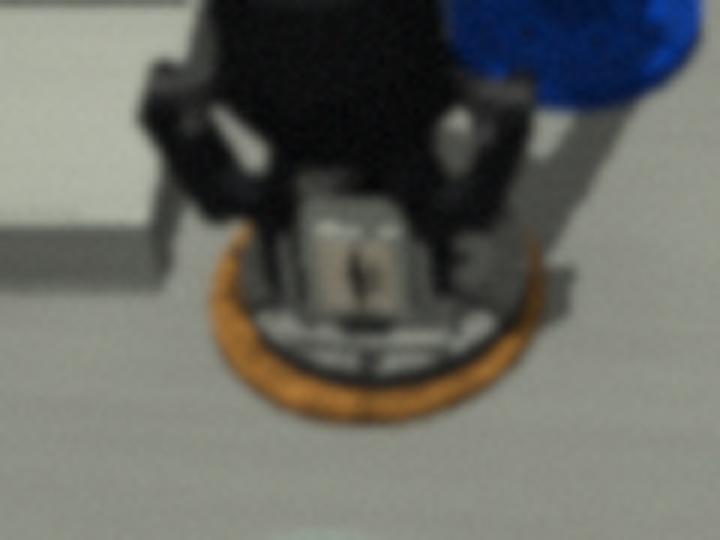

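The read-out crop shows the gauge flat on the disc, with the pointer around mid-scale at (355,270), which agrees with a probe pushed in about 9 mm. I'll press slightly harder for margin and hold.

Request:
{"fn": "apply_moves", "kwargs": {
  "increments": [
    {"spin":0,"tx":0,"ty":0,"tz":0.03,"jaw":0.8},
    {"spin":0,"tx":0,"ty":0,"tz":0,"jaw":0.8},
    {"spin":0,"tx":0,"ty":0,"tz":0,"jaw":0.8},
    {"spin":0,"tx":0,"ty":0,"tz":0,"jaw":0.8},
    {"spin":0,"tx":0,"ty":0,"tz":0,"jaw":0.8},
    {"spin":0,"tx":0,"ty":0,"tz":0,"jaw":0.8},
    {"spin":0,"tx":0,"ty":0,"tz":0,"jaw":0.8},
    {"spin":0,"tx":0,"ty":0,"tz":0,"jaw":0.8}
  ]
}}

```text
time_s: 13.1
eef_pos: [0.6086, -0.132, 0.0481]
orientation: [-3.141, -0.0, -3.109]
wrist_force: [-1.8, -0.6, 9.8]
finger_gap: 0.0396
```

Run:
```python
from h import *
f=grab('wrist');W=world(f);s=r.sense();print(s['time_s'],s['eef_pos'],s['wrist_force'])
# housing top plane -> tilt & height
w=W.reshape(-1,3);w=w[~np.isnan(w[:,0])];e=s['eef_pos']
q=w[(np.hypot(w[:,0]-e[0],w[:,1]-e[1])<.025)&(abs(w[:,2]-.0896)<.005)]
A=np.c_[q[:,:2]-q[:,:2].mean(0),np.ones(len(q))];p=np.linalg.lstsq(A,q[:,2],rcond=None)[0];print(len(q),p,q[:,:2].mean(0))
```

```text
13.15 [ 0.60859013 -0.13195876  0.0480589 ] [-4.25071509  0.68034194 10.15157597]
6298 [0.06575822 0.00264099 0.08887894] [ 0.60608819 -0.1324318 ]
```

Run:
```python
from h import *
f=dict(np.load('pics/wrist.npz'));w=world(f).reshape(-1,3);w=w[~np.isnan(w[:,0])]
q=w[(abs(w[:,0]-.607)<.02)&(abs(w[:,1]+.1322)<.015)&(w[:,2]>.08)&(w[:,2]<.1)]
for x0 in np.arange(.590,.624,.002):
    m=abs(q[:,0]-x0-.001)<.001
    if m.sum()>5: print(round(x0,3),m.sum(),np.percentile(q[m,2],[10,50,90]).round(4))
# face plane tilt of disc and base bar
g=w[(np.hypot(w[:,0]-.5666,w[:,1]+.1336)<.053)&(np.hypot(w[:,0]-.5666,w[:,1]+.1336)>.022)&(abs(w[:,2]-.0236)<.002)]
A=np.c_[g[:,:2]-g[:,:2].mean(0),np.ones(len(g))];print('face',len(g),np.linalg.lstsq(A,g[:,2],rcond=None)[0],g.mean(0))
b=w[(abs(w[:,0]-.607)<.02)&(abs(w[:,1]+.1322)<.032)&(w[:,2]>.0285)&(w[:,2]<.036)]
print('base',len(b),b.min(0),b.max(0),np.median(b[:,2]))
```

```text
0.596 9 [0.0813 0.0821 0.0887]
0.598 1358 [0.0812 0.0855 0.0891]
0.6 505 [0.0885 0.0893 0.0901]
0.602 438 [0.0889 0.0896 0.0902]
0.604 437 [0.0889 0.0896 0.0903]
0.606 403 [0.0889 0.0896 0.0902]
0.608 407 [0.0889 0.0895 0.0902]
0.61 405 [0.0889 0.0895 0.0902]
0.612 385 [0.0888 0.0895 0.0901]
0.614 324 [0.0887 0.0893 0.0899]
0.616 60 [0.0882 0.0887 0.0892]
face 19689 [-0.00011558  0.00016224  0.02360658] [ 0.55455637 -0.13399092  0.02360658]
base 1656 [ 0.59761458 -0.16266885  0.02850863] [ 0.6098864  -0.10243478  0.03599564] 0.031439369182831925
```

Seated flat: the housing top is level at 0.0896, which is face + 66 mm, with about 12 N of contact. Next the gauge goes back to its rest.

Request:
{"fn": "apply_moves", "kwargs": {
  "increments": [
    {"spin":0,"tx":0,"ty":0,"tz":-0.4,"jaw":0.8},
    {"spin":0,"tx":0,"ty":0,"tz":-0.8,"jaw":0.8},
    {"spin":0,"tx":0,"ty":0,"tz":-1,"jaw":0.8},
    {"spin":0,"tx":0,"ty":0,"tz":-1,"jaw":0.8},
    {"spin":-0.0422,"tx":0,"ty":0,"tz":-1,"jaw":0.8},
    {"spin":-0.0422,"tx":0,"ty":0,"tz":-1,"jaw":0.8},
    {"spin":0,"tx":-0.0173,"ty":0.989,"tz":0,"jaw":0.8},
    {"spin":0,"tx":-0.0173,"ty":0.989,"tz":0,"jaw":0.8},
    {"spin":0,"tx":-0.0173,"ty":0.989,"tz":0,"jaw":0.8},
    {"spin":0,"tx":-0.0173,"ty":0.989,"tz":0,"jaw":0.8},
    {"spin":0,"tx":-0.0173,"ty":0.989,"tz":0,"jaw":0.8},
    {"spin":0,"tx":-0.0173,"ty":0.989,"tz":0,"jaw":0.8},
    {"spin":0,"tx":-0.0173,"ty":0.989,"tz":0,"jaw":0.8},
    {"spin":0,"tx":-0.0173,"ty":0.989,"tz":0,"jaw":0.8},
    {"spin":0,"tx":-0.0173,"ty":0.989,"tz":0,"jaw":0.8},
    {"spin":0,"tx":-0.0173,"ty":0.989,"tz":0,"jaw":0.8},
    {"spin":0,"tx":-0.0173,"ty":0.989,"tz":0,"jaw":0.8},
    {"spin":0,"tx":-0.0173,"ty":0.989,"tz":0,"jaw":0.8},
    {"spin":0,"tx":-0.0173,"ty":0.989,"tz":0,"jaw":0.8},
    {"spin":0,"tx":-0.0173,"ty":0.989,"tz":0,"jaw":0.8}
  ]
}}

```text
time_s: 15.15
eef_pos: [0.5304, 0.1361, 0.1497]
orientation: [3.141, -0.001, -2.844]
wrist_force: [0.5, 0.7, -1.2]
finger_gap: 0.0395
```

Request:
{"fn": "apply_moves", "kwargs": {
  "increments": [
    {"spin":0,"tx":-0.0173,"ty":0.989,"tz":0,"jaw":0.8},
    {"spin":0,"tx":-0.0173,"ty":0.989,"tz":0,"jaw":0.8},
    {"spin":0,"tx":-0.0173,"ty":0.989,"tz":0,"jaw":0.8},
    {"spin":0,"tx":-0.0173,"ty":0.989,"tz":0,"jaw":0.8},
    {"spin":0,"tx":-0.0173,"ty":0.989,"tz":0,"jaw":0.8},
    {"spin":0,"tx":-0.0173,"ty":0.989,"tz":0,"jaw":0.8},
    {"spin":0,"tx":-0.0173,"ty":0.989,"tz":0,"jaw":0.8},
    {"spin":0,"tx":-0.0173,"ty":0.989,"tz":0,"jaw":0.8},
    {"spin":0,"tx":-0.0173,"ty":0.989,"tz":0,"jaw":0.8},
    {"spin":0,"tx":-0.0173,"ty":0.989,"tz":0,"jaw":0.8},
    {"spin":0,"tx":0,"ty":0,"tz":0,"jaw":0.8},
    {"spin":0,"tx":0,"ty":0,"tz":0,"jaw":0.8},
    {"spin":0,"tx":0,"ty":0,"tz":0,"jaw":0.8}
  ]
}}

```text
time_s: 16.45
eef_pos: [0.4765, 0.3241, 0.1498]
orientation: [-3.141, -0.001, -2.844]
wrist_force: [-0.7, 0.1, -2.1]
finger_gap: 0.0394
```

Request:
{"fn": "apply_moves", "kwargs": {
  "increments": [
    {"spin":0,"tx":-0.04,"ty":0,"tz":1,"jaw":0.8},
    {"spin":0,"tx":0,"ty":0,"tz":1,"jaw":0.8},
    {"spin":0,"tx":0,"ty":0,"tz":1,"jaw":0.8},
    {"spin":0,"tx":0,"ty":0,"tz":1,"jaw":0.8},
    {"spin":0,"tx":0,"ty":0,"tz":0.5,"jaw":0.8},
    {"spin":0,"tx":0,"ty":0,"tz":0.2,"jaw":0.8},
    {"spin":0,"tx":0,"ty":0,"tz":0.1,"jaw":0.8},
    {"spin":0,"tx":0,"ty":0,"tz":0,"jaw":0.8},
    {"spin":0,"tx":0,"ty":0,"tz":0,"jaw":0.8}
  ]
}}

```text
time_s: 17.35
eef_pos: [0.4784, 0.325, 0.0552]
orientation: [3.141, 0.002, -2.844]
wrist_force: [0.4, 0.2, -2.2]
finger_gap: 0.0391
```

Request:
{"fn": "apply_moves", "kwargs": {
  "increments": [
    {"spin":0,"tx":0,"ty":0,"tz":0.05,"jaw":0.8},
    {"spin":0,"tx":0,"ty":0,"tz":0.05,"jaw":0.8},
    {"spin":0,"tx":0,"ty":0,"tz":0,"jaw":0.8},
    {"spin":0,"tx":0,"ty":0,"tz":0,"jaw":0.8}
  ]
}}

```text
time_s: 17.75
eef_pos: [0.4776, 0.3247, 0.0522]
orientation: [-3.142, 0.0, -2.844]
wrist_force: [0.3, 0.9, -1.4]
finger_gap: 0.0393
```

Request:
{"fn": "apply_moves", "kwargs": {
  "increments": [
    {"spin":0,"tx":0,"ty":0,"tz":0.05,"jaw":0.8},
    {"spin":0,"tx":0,"ty":0,"tz":0.05,"jaw":0.8},
    {"spin":0,"tx":0,"ty":0,"tz":0,"jaw":0.8},
    {"spin":0,"tx":0,"ty":0,"tz":0,"jaw":0.8}
  ]
}}

```text
time_s: 18.15
eef_pos: [0.4778, 0.3247, 0.0509]
orientation: [-3.142, 0.0, -2.844]
wrist_force: [-2.2, -2.1, 4.1]
finger_gap: 0.0397
```

Request:
{"fn": "apply_moves", "kwargs": {
  "increments": [
    {"spin":0,"tx":0,"ty":0,"tz":0,"jaw":-1},
    {"spin":0,"tx":0,"ty":0,"tz":0,"jaw":-1},
    {"spin":0,"tx":0,"ty":0,"tz":0,"jaw":-1},
    {"spin":0,"tx":0,"ty":0,"tz":0,"jaw":-1},
    {"spin":0,"tx":0,"ty":0,"tz":-0.3,"jaw":-1},
    {"spin":0,"tx":0,"ty":0,"tz":-1,"jaw":-1},
    {"spin":0,"tx":0,"ty":0,"tz":-1,"jaw":-1},
    {"spin":0,"tx":0,"ty":0,"tz":-1,"jaw":-1},
    {"spin":0,"tx":0,"ty":0,"tz":-1,"jaw":-1},
    {"spin":0,"tx":0,"ty":0,"tz":-1,"jaw":-1},
    {"spin":0,"tx":0,"ty":0,"tz":-0.6,"jaw":-1},
    {"spin":0.0474,"tx":0,"ty":0,"tz":0,"jaw":-1},
    {"spin":0.0474,"tx":0,"ty":0,"tz":0,"jaw":-1}
  ]
}}

```text
time_s: 19.45
eef_pos: [0.4779, 0.3248, 0.1689]
orientation: [3.141, 0.001, 3.136]
wrist_force: [-0.3, 0.6, -0.2]
finger_gap: 0.0854
```

```bash
python3 g.py
```

```text
19.5 [0.4776 0.3246 0.1684] [3.1414e+00 3.0000e-04 3.1314e+00] [ 0.12 -0.38  0.64] [ 0.42  0.13  1.88  0.    1.13 -1.14]
rest 3514 ((476.0874938964844, 324.0785827636719), (50.541954040527344, 90.23634338378906), 17.929153442382812) 0.026317744759478963
base 601 ((476.76177978515625, 323.83612060546875), (18.062591552734375, 60.046688079833984), 16.523704528808594) 0.03419272254922334
top 1498 ((477.0867919921875, 323.9045715332031), (18.684473037719727, 40.02952194213867), 16.867725372314453) 0.09211339241026895
```

The gauge stands in its rest about 1 mm off centre, at the same heights as before. Now to disc A.

Request:
{"fn": "apply_moves", "kwargs": {
  "increments": [
    {"spin":0,"tx":-0.193,"ty":-0.996,"tz":0,"jaw":-1},
    {"spin":0,"tx":-0.193,"ty":-0.996,"tz":0,"jaw":-1},
    {"spin":0,"tx":-0.193,"ty":-0.996,"tz":0,"jaw":-1},
    {"spin":0,"tx":-0.193,"ty":-0.996,"tz":0,"jaw":-1},
    {"spin":0,"tx":-0.193,"ty":-0.996,"tz":0,"jaw":-1},
    {"spin":0,"tx":-0.193,"ty":-0.996,"tz":0,"jaw":-1},
    {"spin":0,"tx":-0.193,"ty":-0.996,"tz":0,"jaw":-1},
    {"spin":0,"tx":-0.193,"ty":-0.996,"tz":0,"jaw":-1},
    {"spin":0,"tx":-0.193,"ty":-0.996,"tz":0,"jaw":-1},
    {"spin":0,"tx":-0.193,"ty":-0.996,"tz":0,"jaw":-1},
    {"spin":0,"tx":-0.193,"ty":-0.996,"tz":0,"jaw":-1},
    {"spin":0,"tx":-0.193,"ty":-0.996,"tz":0,"jaw":-1},
    {"spin":0,"tx":-0.193,"ty":-0.996,"tz":0,"jaw":-1},
    {"spin":0,"tx":-0.193,"ty":-0.996,"tz":0,"jaw":-1},
    {"spin":0,"tx":-0.193,"ty":-0.996,"tz":0,"jaw":-1},
    {"spin":0,"tx":-0.193,"ty":-0.996,"tz":0,"jaw":-1},
    {"spin":0,"tx":-0.193,"ty":-0.996,"tz":0,"jaw":-1},
    {"spin":0,"tx":-0.193,"ty":-0.996,"tz":0,"jaw":-1},
    {"spin":0,"tx":-0.193,"ty":-0.996,"tz":0,"jaw":-1},
    {"spin":0,"tx":-0.193,"ty":-0.996,"tz":0,"jaw":-1}
  ]
}}

```text
time_s: 21.5
eef_pos: [0.5547, -0.0746, 0.1679]
orientation: [3.141, -0.001, -3.139]
wrist_force: [-0.1, 0.0, -0.5]
finger_gap: 0.0855
```

Request:
{"fn": "apply_moves", "kwargs": {
  "increments": [
    {"spin":0,"tx":-0.193,"ty":-0.996,"tz":0,"jaw":-1},
    {"spin":0,"tx":-0.193,"ty":-0.996,"tz":0,"jaw":-1},
    {"spin":0,"tx":-0.193,"ty":-0.996,"tz":0,"jaw":-1},
    {"spin":0,"tx":0,"ty":0,"tz":0,"jaw":-1},
    {"spin":0,"tx":0,"ty":0,"tz":0,"jaw":-1},
    {"spin":0,"tx":0,"ty":0,"tz":0,"jaw":-1}
  ]
}}

```text
time_s: 22.1
eef_pos: [0.5662, -0.1329, 0.1679]
orientation: [3.141, -0.001, -3.141]
wrist_force: [-0.4, -0.2, -1.0]
finger_gap: 0.0856
```

```bash
cat a.py | sed 's/w3.png/w4.png/' > a2.py; python3 a2.py
python3 - <<'E'
from h import *
f=dict(np.load('pics/wrist.npz'));w=world(f).reshape(-1,3);w=w[~np.isnan(w[:,0])]
q=w[(w[:,2]>.034)&(w[:,2]<.046)&(w[:,1]<-.19)]; print('pan rim',len(q),q.min(0) if len(q) else '',q.max(0) if len(q) else '')
# pan from scene: rim in tight box
f=dict(np.load('pics/scene.npz'));w=world(f).reshape(-1,3)
q=w[(w[:,2]>.036)&(w[:,2]<.044)&(w[:,1]<-.2)&(w[:,1]>-.43)&(w[:,0]>.38)&(w[:,0]<.6)]
print(cv2.minAreaRect(q[:,:2].astype(np.float32)*1000),np.percentile(q,[1,99],axis=0))
E
```

```text
22.15 [ 0.5662 -0.1327  0.1679] [ 3.1412e+00 -5.0000e-04 -3.1405e+00] [-0.25  0.26  0.41] [-0.4   0.14  1.87  0.    1.13 -1.98]
hub 1609 ((566.2545776367188, -133.6452178955078), 17.913284301757812) 0.05756985227006205
face 8332 ((566.7319946289062, -133.69305419921875), 55.27392578125) 0.023576514232732448
floor depth [0.0062 0.0057 0.0054 0.0051 0.0047]
channels n 1308 centre [ 0.56738262 -0.13361178] theta deg 1.8691902516385726 rms mm 2.247457652676044
pan rim 2575 [ 0.41998201 -0.36962738  0.03400517] [ 0.58055802 -0.22233698  0.04214917]
((493.5394287109375, -314.17083740234375), (174.47601318359375, 169.49929809570312), 3.511352062225342) [[ 0.40746013 -0.40059282  0.03613693]
 [ 0.5817869  -0.22577289  0.04328647]]
```

Request:
{"fn": "apply_moves", "kwargs": {
  "increments": [
    {"spin":0,"tx":0,"ty":-0.045,"tz":1,"jaw":-1},
    {"spin":0,"tx":0,"ty":0,"tz":1,"jaw":-1},
    {"spin":0,"tx":0,"ty":0,"tz":1,"jaw":-1},
    {"spin":0,"tx":0,"ty":0,"tz":1,"jaw":-1},
    {"spin":0,"tx":0,"ty":0,"tz":1,"jaw":-1},
    {"spin":0,"tx":0,"ty":0,"tz":1,"jaw":-1},
    {"spin":0,"tx":0,"ty":0,"tz":0.5,"jaw":-1},
    {"spin":0,"tx":0,"ty":0,"tz":0.3,"jaw":-1},
    {"spin":0,"tx":0,"ty":0,"tz":0,"jaw":-1},
    {"spin":0,"tx":0,"ty":0,"tz":0,"jaw":1},
    {"spin":0,"tx":0,"ty":0,"tz":0,"jaw":1},
    {"spin":0,"tx":0,"ty":0,"tz":0,"jaw":1},
    {"spin":0,"tx":0,"ty":0,"tz":0,"jaw":1},
    {"spin":0,"tx":0,"ty":0,"tz":0,"jaw":1},
    {"spin":0,"tx":0,"ty":0,"tz":0,"jaw":1},
    {"spin":0,"tx":0,"ty":0,"tz":0,"jaw":1}
  ],
  "newtons": 90
}}

```text
time_s: 23.75
eef_pos: [0.5672, -0.1345, 0.0335]
orientation: [-3.142, 0.001, 3.141]
wrist_force: [-0.0, 1.5, 5.0]
finger_gap: 0.0334
```

Request:
{"fn": "apply_moves", "kwargs": {
  "increments": [
    {"spin":0,"tx":0,"ty":0,"tz":-0.2,"jaw":1},
    {"spin":0,"tx":0,"ty":0,"tz":-0.4,"jaw":1},
    {"spin":0,"tx":0,"ty":0,"tz":-0.6,"jaw":1},
    {"spin":0,"tx":0,"ty":0,"tz":-0.7,"jaw":1},
    {"spin":0,"tx":0,"ty":0,"tz":-0.7,"jaw":1},
    {"spin":0,"tx":0,"ty":0,"tz":-0.7,"jaw":1},
    {"spin":0,"tx":0,"ty":0,"tz":-0.6,"jaw":1},
    {"spin":0,"tx":0,"ty":0,"tz":-0.3,"jaw":1},
    {"spin":0,"tx":0,"ty":0,"tz":0,"jaw":1}
  ]
}}

```text
time_s: 24.65
eef_pos: [0.5672, -0.1347, 0.1177]
orientation: [-3.14, 0.003, 3.142]
wrist_force: [0.6, 0.4, -7.4]
finger_gap: 0.0337
```

Request:
{"fn": "apply_moves", "kwargs": {
  "increments": [
    {"spin":0,"tx":0.13,"ty":-0.3,"tz":0,"jaw":1},
    {"spin":0,"tx":0.26,"ty":-0.63,"tz":0,"jaw":1},
    {"spin":0,"tx":0.26,"ty":-0.63,"tz":0,"jaw":1},
    {"spin":0,"tx":0.26,"ty":-0.63,"tz":0,"jaw":1},
    {"spin":0,"tx":0.26,"ty":-0.63,"tz":0,"jaw":1},
    {"spin":0,"tx":0.26,"ty":-0.63,"tz":0,"jaw":1},
    {"spin":0,"tx":0.26,"ty":-0.63,"tz":0,"jaw":1},
    {"spin":0,"tx":0.26,"ty":-0.63,"tz":0,"jaw":1},
    {"spin":0,"tx":0.26,"ty":-0.63,"tz":0,"jaw":1},
    {"spin":0,"tx":0.26,"ty":-0.63,"tz":0,"jaw":1},
    {"spin":0,"tx":0.26,"ty":-0.63,"tz":0,"jaw":1},
    {"spin":0,"tx":0.26,"ty":-0.63,"tz":0,"jaw":1},
    {"spin":0,"tx":0.26,"ty":-0.63,"tz":0,"jaw":1},
    {"spin":0,"tx":0.26,"ty":-0.63,"tz":0,"jaw":1},
    {"spin":0,"tx":0.18,"ty":-0.3,"tz":0,"jaw":1},
    {"spin":0,"tx":0,"ty":0,"tz":0,"jaw":1},
    {"spin":0,"tx":0,"ty":0,"tz":0,"jaw":1}
  ]
}}

```text
time_s: 26.35
eef_pos: [0.4925, -0.31, 0.116]
orientation: [3.141, -0.0, 3.141]
wrist_force: [-0.0, -0.8, -6.8]
finger_gap: 0.0334
```

Run:
```python
from h import *
f=grab('wrist');save(f,'pics/w5.png',s=1.4);s=r.sense();e=s['eef_pos'];print(s['time_s'],e,s['wrist_force'])
w=world(f).reshape(-1,3);w=w[~np.isnan(w[:,0])]
d=w[:,:2]-e[:2];q=w[(np.hypot(*d.T)<.058)&(abs(w[:,2]-(e[2]-.0099))<.006)&(np.hypot(*d.T)>.022)]
A=np.c_[q[:,:2]-e[:2],np.ones(len(q))];print('disc face',len(q),np.linalg.lstsq(A,q[:,2],rcond=None)[0])
q=w[(w[:,2]>.035)&(w[:,2]<.044)];print('rim',cv2.minAreaRect(q[:,:2].astype(np.float32)*1000))
```

```text
26.4 [ 0.49267232 -0.30976199  0.11599462] [-0.56147897  0.41494385 -6.12062883]
disc face 21249 [4.36353432e-03 8.30154533e-05 1.05429588e-01]
rim ((492.5809326171875, -311.6144714355469), (166.78695678710938, 168.5846405029297), 3.4547338485717773)
```

View pics/w5.png

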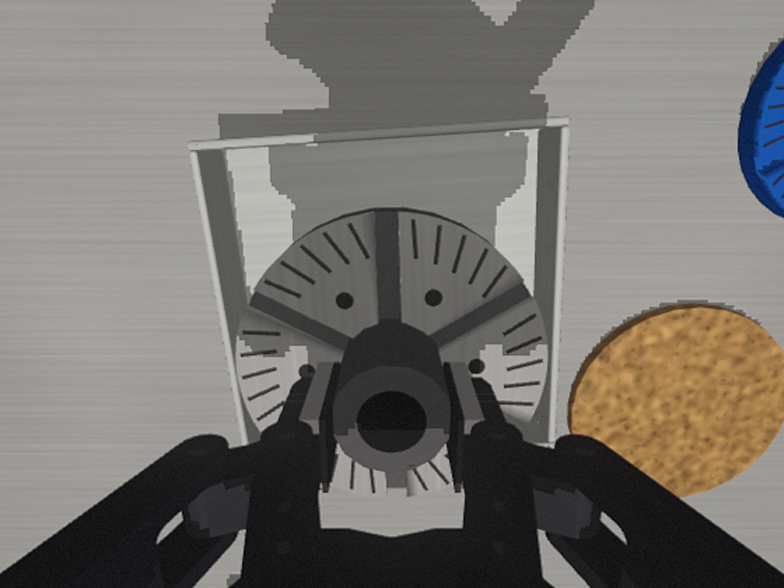

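The picture shows the disc hanging level over the pan, with the pan rim from (190,145) to (568,120), centred within about 2 mm. I'll lower it slowly.

Request:
{"fn": "apply_moves", "kwargs": {
  "increments": [
    {"spin":0,"tx":0,"ty":0,"tz":0.4,"jaw":1},
    {"spin":0,"tx":0,"ty":0,"tz":0.7,"jaw":1},
    {"spin":0,"tx":0,"ty":0,"tz":0.7,"jaw":1},
    {"spin":0,"tx":0,"ty":0,"tz":0.7,"jaw":1},
    {"spin":0,"tx":0,"ty":0,"tz":0.7,"jaw":1},
    {"spin":0,"tx":0,"ty":0,"tz":0.4,"jaw":1},
    {"spin":0,"tx":0,"ty":0,"tz":0.2,"jaw":1},
    {"spin":0,"tx":0,"ty":0,"tz":0.1,"jaw":1},
    {"spin":0,"tx":0,"ty":0,"tz":0.1,"jaw":1},
    {"spin":0,"tx":0,"ty":0,"tz":0,"jaw":1},
    {"spin":0,"tx":0,"ty":0,"tz":0,"jaw":1}
  ]
}}

```text
time_s: 27.5
eef_pos: [0.4929, -0.3105, 0.0367]
orientation: [-3.141, 0.001, 3.141]
wrist_force: [-0.3, 0.4, -6.3]
finger_gap: 0.0337
```

Request:
{"fn": "apply_moves", "kwargs": {
  "increments": [
    {"spin":0,"tx":0,"ty":0,"tz":0.05,"jaw":1},
    {"spin":0,"tx":0,"ty":0,"tz":0.05,"jaw":1},
    {"spin":0,"tx":0,"ty":0,"tz":0.05,"jaw":1},
    {"spin":0,"tx":0,"ty":0,"tz":0,"jaw":1},
    {"spin":0,"tx":0,"ty":0,"tz":0,"jaw":1},
    {"spin":0,"tx":0,"ty":0,"tz":0,"jaw":1}
  ]
}}

```text
time_s: 28.1
eef_pos: [0.4926, -0.3102, 0.0331]
orientation: [-3.142, 0.0, 3.142]
wrist_force: [0.8, -0.7, -5.7]
finger_gap: 0.0338
```

Request:
{"fn": "apply_moves", "kwargs": {
  "increments": [
    {"spin":0,"tx":0,"ty":0,"tz":0.05,"jaw":1},
    {"spin":0,"tx":0,"ty":0,"tz":0.05,"jaw":1},
    {"spin":0,"tx":0,"ty":0,"tz":0,"jaw":1},
    {"spin":0,"tx":0,"ty":0,"tz":0,"jaw":1},
    {"spin":0,"tx":0,"ty":0,"tz":0,"jaw":1}
  ]
}}

```text
time_s: 28.6
eef_pos: [0.4926, -0.3102, 0.0311]
orientation: [-3.142, 0.0, 3.142]
wrist_force: [0.4, -0.1, -5.9]
finger_gap: 0.0336
```

Request:
{"fn": "apply_moves", "kwargs": {
  "increments": [
    {"spin":0,"tx":0,"ty":0,"tz":0.04,"jaw":1},
    {"spin":0,"tx":0,"ty":0,"tz":0,"jaw":1},
    {"spin":0,"tx":0,"ty":0,"tz":0,"jaw":1},
    {"spin":0,"tx":0,"ty":0,"tz":0,"jaw":1}
  ]
}}

```text
time_s: 29.0
eef_pos: [0.4926, -0.3102, 0.0303]
orientation: [-3.142, 0.0, 3.142]
wrist_force: [-0.2, -0.3, -6.0]
finger_gap: 0.0337
```

Request:
{"fn": "apply_moves", "kwargs": {
  "increments": [
    {"spin":0,"tx":0,"ty":0,"tz":0.04,"jaw":1},
    {"spin":0,"tx":0,"ty":0,"tz":0.02,"jaw":1},
    {"spin":0,"tx":0,"ty":0,"tz":0,"jaw":1},
    {"spin":0,"tx":0,"ty":0,"tz":0,"jaw":1}
  ]
}}

```text
time_s: 29.4
eef_pos: [0.4927, -0.3103, 0.0303]
orientation: [3.141, -0.0, -3.141]
wrist_force: [-3.7, 3.3, 4.0]
finger_gap: 0.0336
```

Request:
{"fn": "apply_moves", "kwargs": {
  "increments": [
    {"spin":0,"tx":0,"ty":0,"tz":0.04,"jaw":1},
    {"spin":0,"tx":0,"ty":0,"tz":0,"jaw":1},
    {"spin":0,"tx":0,"ty":0,"tz":0,"jaw":1},
    {"spin":0,"tx":0,"ty":0,"tz":0,"jaw":1}
  ]
}}

```text
time_s: 29.8
eef_pos: [0.4927, -0.3103, 0.0302]
orientation: [3.141, -0.001, -3.141]
wrist_force: [-6.4, 4.9, 8.2]
finger_gap: 0.0337
```

Request:
{"fn": "apply_moves", "kwargs": {
  "increments": [
    {"spin":0,"tx":0,"ty":0,"tz":0,"jaw":-0.6},
    {"spin":0,"tx":0,"ty":0,"tz":0,"jaw":-0.6},
    {"spin":0,"tx":0,"ty":0,"tz":0,"jaw":-0.6},
    {"spin":0,"tx":0,"ty":0,"tz":0,"jaw":-0.6},
    {"spin":0,"tx":0,"ty":0,"tz":-0.3,"jaw":-0.6},
    {"spin":0,"tx":0,"ty":0,"tz":-0.8,"jaw":-0.6},
    {"spin":0,"tx":0,"ty":0,"tz":-1,"jaw":-0.6},
    {"spin":0,"tx":0,"ty":0,"tz":-1,"jaw":-0.6},
    {"spin":0,"tx":0,"ty":0,"tz":-1,"jaw":-0.6},
    {"spin":0,"tx":0,"ty":0,"tz":-1,"jaw":-0.6},
    {"spin":0,"tx":0,"ty":0,"tz":-1,"jaw":-0.6},
    {"spin":0,"tx":0,"ty":0,"tz":-1,"jaw":-0.6},
    {"spin":0,"tx":0,"ty":0,"tz":0,"jaw":-0.6},
    {"spin":0,"tx":0,"ty":0,"tz":0,"jaw":-0.6}
  ]
}}

```text
time_s: 31.2
eef_pos: [0.4929, -0.3104, 0.1713]
orientation: [-3.14, 0.002, 3.142]
wrist_force: [0.2, 0.2, 0.3]
finger_gap: 0.0684
```

Run:
```python
from h import *
f=grab('wrist');s=r.sense();print(s['time_s'],s['eef_pos'],s['wrist_force'])
w=world(f).reshape(-1,3);w=w[~np.isnan(w[:,0])]
d=w[:,:2]-[.4927,-.3105];R=np.hypot(*d.T)
q=w[(R<.065)&(w[:,2]>.0175)&(w[:,2]<.023)];A=np.c_[q[:,:2]-[.4927,-.3105],np.ones(len(q))];print('face fit',len(q),np.linalg.lstsq(A,q[:,2],rcond=None)[0],cv2.minEnclosingCircle(q[:,:2].astype(np.float32)*1000))
q=w[(w[:,2]>.036)&(w[:,2]<.044)];print('rim',cv2.minAreaRect(q[:,:2].astype(np.float32)*1000))
a=grab('scene');b=grab('side');save(a,'pics/end.png',s=1.4)
for n,f in(('scene',a),('side',b)):
    w=world(f).reshape(-1,3)
    for k,c,lo,hi in(('Bhub',(.529,.137),.05,.064),('gauge top',(.476,.323),.086,.098)):
        q=w[(np.hypot(w[:,0]-c[0],w[:,1]-c[1])<.05)&(w[:,2]>lo)&(w[:,2]<hi)]
        print(n,k,cv2.minAreaRect(q[:,:2].astype(np.float32)*1000),np.median(q[:,2]))
```

```text
31.25 [ 0.49233412 -0.30996601  0.1700434 ] [ 0.17243121  0.20443767 -0.06385891]
face fit 7994 [0.00012089 0.00040198 0.02031946] ((492.580322265625, -310.8431091308594), 55.16253662109375)
rim ((489.1335754394531, -243.4230499267578), (168.1742706298828, 305.07568359375), 3.5575923919677734)
scene Bhub ((529.614501953125, 133.5904083251953), (35.32908630371094, 35.24199295043945), 17.16546058654785) 0.057116289174959534
scene gauge top ((476.2425842285156, 319.68377685546875), (20.770490646362305, 39.32891845703125), 19.31053352355957) 0.09180266378550682
side Bhub ((529.7222900390625, 138.67930603027344), (34.35679626464844, 35.00712203979492), 38.06222152709961) 0.056695628554156094
side gauge top ((477.096923828125, 324.6212158203125), (18.68132781982422, 40.413352966308594), 17.590377807617188) 0.09137810205820385
```

View pics/end.png

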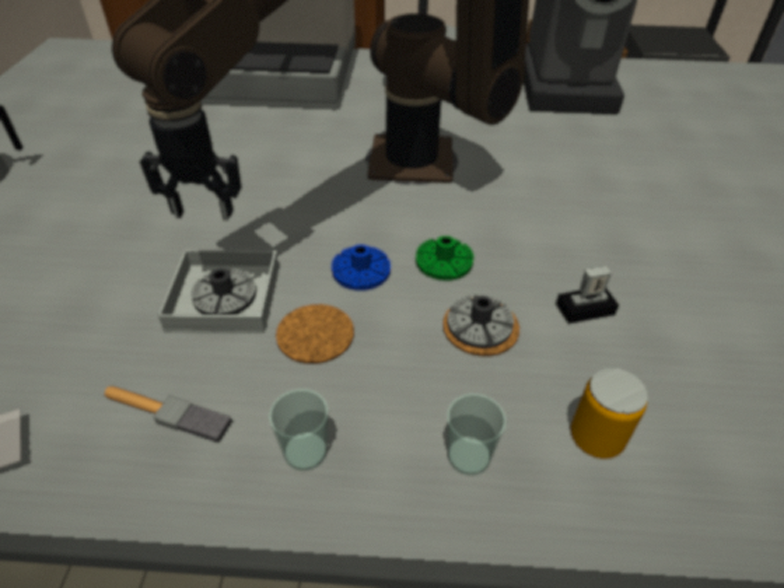

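The final view shows the shallow disc flat in the pan at (222,290), the good disc on its cork at (482,320), the gauge in its rest at (588,298), everything else where it was, and the arm clear.

```bash
python3 -c "
from cell import r
print(r.finish_job())"
```

```text
the job is handed in; nothing more can be done
None
```

The job is handed in at about 31 s; no verdict was reported. The shallow disc was burr_a. It is now flat in the pan, and the gauge is back in its rest.

- **Finding the shallow disc:** Depth images from all three cameras gave channels about 5 mm deep on burr_a. The fixed scene and side cameras gave about 9 mm on burr_b, so I gauged only burr_a.
- **Gauging:** I put the probe into the channel on the far side of burr_a's hub (about +2°). Spring contact came roughly 9 mm above the seat, which means a depth of about 5 mm. I pressed it home with about 12 N and held it for more than 0.4 s. The housing top was level and stood 66 mm above the face, so the base was flat. The pointer image was too blurred to read to the millimetre and showed only about mid-scale, which agrees.
- **Final checks:**
  - **Shallow disc:** its face in the pan is level at 20.3 mm (expected 20), and it sits within 1 mm of the measured pan centre.
  - **Gauge:** it is upright and about 1 mm from the hole centre, with its base on the block.
  - **Good disc:** burr_b is within 1 mm of where it started.
  - **Other items:** the beakers, tin, brush and decoys look unmoved by eye.
- **Disagreements:** The scene and side cameras differed by about 4 mm in y, so I relied on the wrist camera, which matched the tool position. The finger opening read 33.5 mm on the 36 mm hub, but the grip held.

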